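Hold the stirrer's run key at half press

TASK

Swing the stirrer's clear guard, which has an upright steel handle, wide open to about a right angle or a little beyond, and leave it open. Then press the green run key down with the fingertips to half of its travel (about 12 mm, its top level with the green mark behind it) and finish while still holding it there: it is a dead-man key, so do not let go and do not push it through to the bottom. Leave the white key alone and do not knock over or shove the bottles and glassware standing about.

Things in the scene. Friction and masses are not known exactly. Their poses are not given: they have to be found in the camera images.
- station: Fixed stirrer on a black floor plate, 190 mm wide, 12 mm thick. Origin on the table, middle of its front; local x points into the machine, y left, z up. Plate: local x -5 to 230 mm. Two keys stand at local x 60, y +33 and -33 mm. Clear side walls 80 mm high at y +-88, x 2 to 118 mm. Behind (x 113 to 237 mm) a white body with a round plate and blue-lidded dish, 93 mm high.
- guard (a joint): Guard's opening, rad: 0 shut across the front, grows as its free (-y) side swings out to the robot, clockwise from above; stop at 2.0; may start ajar. Hinge friction 0.1 N m, no spring: stays where left. Clear upright panel 160 mm wide, 6 mm thick, 20 to 140 mm above the table, blue edges; a clear top flap (top at 146 mm) reaches 112 mm back over the keys and swings with it.
- guard_hinge (a point): Point on the guard's upright hinge axis, 80 mm above the table, at local (0, +85 mm) of the station; it stays in place as the guard turns. Its axes turn with the guard: with the guard shut they are parallel to the station's.
- guard_handle (a point): Grip point, 150 mm above the table, on the guard's upright round steel handle, 13 mm thick, free from 105 to 175 mm above the table, open at the top; it stands on a blue bracket (20 mm wide) from the panel. In the guard's axes it lies 45 mm in front (-x) of the panel and 150 mm to -y of the hinge axis. Pinch it from above with the fingers either side of it along the panel.
- run_base: Fixed grey block, 50 x 50 x 50 mm, of the green run key, axes parallel to the station's; at one or other of the two key places. Origin: middle of its underside, 12 mm above the table. A thin plate behind the key (local x 25 to 33 mm, 24 mm wide, top 92 mm above the table) has a green mark, its middle 88 mm above the table: the height of the key's top at half press.
- run (a joint): How far the green run key is pressed, m: 0 released, 0.024 at the bottom stop. It runs at half press, 0.012 (0.008 to 0.016 is good); it must never pass 0.020. Spring: 3 N to start it, about 8 N at 12 mm, 11 N at 20 mm; it springs back by itself.
- run_top (a point): Middle of the top of the green run key: a flat round green cap 34 mm in diameter and 10 mm thick on a steel stem, pressed straight down. 100 mm above the table when released; goes down with the key.
- rinse_base: Fixed grey block of the white rinse key, same size as that of the run key, at the other of the two places, 66 mm beside it (middle to middle).
- rinse (a joint): How far the white key is pressed down, m (0 released, 0.024 at its stop, same spring, top 100 mm above the table when released). To be left alone.
- reagent_bottle: Bystander: black bottle, 82 mm in diameter, 155 mm tall, at the right. Origin: middle of its underside.
- wash_bottle: Bystander: white wash bottle with blue cap and bent tube, 62 mm in diameter, 195 mm tall with the tube, at the left. Origin: middle of its underside.
- sample_jar: Bystander: small jar with blue cap, 44 mm in diameter, 60 mm tall, at the right of the stirrer. Origin: middle of its underside.
- media_bottle: Bystander: amber bottle with blue cap, 70 mm in diameter, 150 mm tall, at the left. Origin: middle of its underside.
- beaker: Bystander: glass beaker, 66 mm in diameter, 85 mm tall, at the right. Origin: middle of its underside.
- small_vial: Bystander: small glass vial with white cap, 32 mm in diameter, 50 mm tall, at the left of the stirrer. Origin: middle of its underside.

How it is judged:
By the outcome, as a careful person would: the job done as asked, in the order asked, and still so for the second after the job is handed in, while the arm keeps its last pose, push and grip.
It also fails if it takes over 51 s, if anything falls off the work surface, if the arm or the gripper's body presses on something with over 40 N, if the wrist force passes 120 N, or if a joint passes its speed limit or range.

ROBOT

A 7-joint arm with a two-finger parallel gripper is mounted at the origin on the work surface. World frame = base frame: x ahead of the robot, y to its left, z up, the work surface at z = 0. Lengths are in m, angles in rad, forces in N, time in s.
With the tool pointing down it reaches from about 0.4 to 0.85 m from the base axis. Payload 10.4 kg.
Tool frame: the origin (TCP) lies on the centre line of the jaws, within the pads' length; the fingertips stand 14 mm ahead of it and the grasp point (between the pads) lies 5 mm behind it (tip_reach is the z of the fingertips in the tool frame, in m); z points along the fingers, x is the direction in which the jaws open and shut, and the axes are right-handed (so a half turn about z gives the same grasp; the last joint's range is limited). The gripper opens to 87 mm and grips with 3 to 60 N. Pads are 19 mm wide; open, the fingers measure 117 mm over their backs; the gripper's body (75 mm by 190 mm) begins 51 mm behind the grasp point.
Start: joints at [-1.254, 0.332, -0.065, 1.46, 0.022, 1.35, -0.088], TCP at [0.208, 0.589, 0.237] pointing down, gripper open.
Joint ranges: [-2.6, 2.6], [-0.5, 2.12], [-1.47, 1.34], [0.16, 2.42], [-1.27, 4.41], [0.06, 2.06], [-2.6, 2.6]. Speed limits (rad/s): [2.22, 2.22, 2.79, 2.79, 3.14, 3.14, 3.14].

INTERFACE

Orientations are given as a unit quaternion [x, y, z, w].
In Python, from bench import * gives the robot as it stands.
- The arm moves only by the tool carry_out, never from a script. Its argument "rows" is a list of rows, each a list of 5 numbers: the closure, from -1 (fully open) to 1 (shut), so that 0 is half open, then the shift along the tool's x, y, z in units of 30 mm (1.0 is 30 mm), then the turn about the tool's z in units of 5 degrees (1.0 is 5 degrees). In form: [[jaw, x, y, z, turn], ...]. A call has 1 to 20 rows; each row shifts and turns the pose as measured when the row begins, along the tool's axes as they then stand; what a row does not reach is not made up. A row lasts 1/12 s, in which the tool goes at most 41.7 mm and 7.16 degrees, less where a joint would pass 70% of its speed; a pose out of reach is approached as far as the arm can. A call is refused whole if a number of a shift passes 1 or a number of a turn 1, either way. A call with a gripper value outside its range is refused whole. The fingers move at their own pace and stop on an object; "force" is the grip in N (left out, the last holds). Time passes only in rows, so rows that do not move let the fingers close. It gives the time, the measured TCP pose, the force and the opening at its end, in the units of the state.
- read_state(): the state, without advancing time (a new reading comes with each control period).
- camera(name): name is "side" or "top" or "wrist"; returns the picture (480x640x3 uint8, blue, green, red); there is no depth.
- camera_info(name): a dict with "fx", "fy", "cx", "cy" (pixels), "extrinsics" (4x4, takes a point from camera to world coordinates); the wrist camera has in their place "tool_from_camera" (4x4, takes a point from camera to tool coordinates, whose origin is the TCP and whose axes are the tool frame's). Camera axes: x right, y down, z forward; pixel columns grow to the right and rows downward; lengths in m; the calibration is good to about 2 mm. A picture is of the moment at which its call begins: read the wrist's pose just before it. camera_info takes no time and is no camera call.
- close_job(): hands the job in, once; it reports no verdict.
Trained networks look in the newest picture that a camera, given by its name, has taken for a name from the list of things; names that differ only in an ending like _2 or _b are one class to them, and where a whole thing is asked for, a point or a joint stands for the part that bears it (a point fixed in the world has none). Each returns a list of dicts, best first, with "conf" (0 to 1); they miss things now and then, are a little off and sometimes report something else, mostly with a low value. They report only what shows in the picture. A call takes as long as a camera call.
- recognise(query, camera): "box" ([centre column, centre row, width, height] in pixels, round what is visible of it).
- silhouettes(query, camera): "mask" (480x640 bool, what is visible of it) and "box" ([centre column, centre row, width, height] in pixels, round what is visible of it).
- pinpoint(query, camera): "xy" ([column, row] in pixels: a listed point, or the origin of a listed thing).
The state is a dict: "time": time; "joint_positions": joint angles; "joint_vel": joint speeds; "joint_torque": joint torques, N m; "ee_pos": TCP position; "eef_rot": TCP orientation; "ft_force": force on the tool from outside, world axes, zero at the start; "torque": the same for the moment, N m; "width": finger opening in m.
Only numpy, scipy, OpenCV 4.12 (cv2) and the standard library are available. Lean on these libraries where they do the work, as an engineer would, in place of code of your own. Each camera call takes 0.05 s, during which the arm holds its last target. There are 200 camera calls.

## Working session

There is one attempt and no reset: what is moved stays moved. The work goes in short steps, Python scripts to look and compute and a tool call to move; the robot and the scene stay as the last step left them, time stands still between calls to the robot, and variables do not carry over. Pictures are saved under pics/ and viewed, about 8 in all and at most 12, crops included, and the job is handed in when it is done.

Besides the shell and the picture viewer there is one more tool, called as a command line: name --pt "numbers of a row" for each row, then --argument value for the rest. carry_out: Moves the arm, as the interface text tells. Its arguments: {"type":"object","properties":{"rows":{"type":"array","items":{"type":"array","items":{"type":"number"}}},"force":{"type":"number"}},"required":["rows"]}

```bash
mkdir -p pics
cat > h.py <<'E'
from bench import *
import numpy as np, cv2
from scipy.spatial.transform import Rotation as R
def cam(name):
    i=camera_info(name)
    if 'extrinsics' in i: T=np.array(i['extrinsics'])
    else:
        s=read_state(); W=np.eye(4); W[:3,:3]=R.from_quat(s['eef_rot']).as_matrix(); W[:3,3]=s['ee_pos']
        T=W@np.array(i['tool_from_camera'])
    return i,T
def at_z(i,T,xy,z):
    d=T[:3,:3]@np.array([(xy[0]-i['cx'])/i['fx'],(xy[1]-i['cy'])/i['fy'],1])
    return T[:3,3]+d*(z-T[2,3])/d[2]
def proj(i,T,p):
    q=np.linalg.inv(T)@np.append(p,1); return [i['fx']*q[0]/q[2]+i['cx'],i['fy']*q[1]/q[2]+i['cy']]
E
python3 - <<'E'
from h import *
np.set_printoptions(precision=4,suppress=True)
s=read_state(); print(s)
Z=dict(station=0,guard_hinge=.08,guard_handle=.15,run_top=.1,run_base=.012,rinse_base=.012,reagent_bottle=0,wash_bottle=0,sample_jar=0,media_bottle=0,beaker=0,small_vial=0)
ims=[]
for c in ['top','side']:
    i,T=cam(c); im=camera(c); cv2.imwrite(f'pics/{c}0.png',im); print(c,T[:3,3],T[:3,2])
    for k,z in Z.items():
        r=pinpoint(k,c)[:2]
        print(k,[(np.round(q['xy'],1),round(q['conf'],2),at_z(i,T,q['xy'],z)) for q in r])
E
```

```text
{'time': 0.0, 'joint_positions': array([-1.2536,  0.3329, -0.0647,  1.461 ,  0.0216,  1.3499, -0.0885]), 'joint_vel': array([ 0.0013, -0.    , -0.0009,  0.0006,  0.001 ,  0.0002, -0.0002]), 'joint_torque': array([  0.0004, -62.325 ,   0.0248, -38.9892,  -0.0614,   0.0396,
         0.0002]), 'ee_pos': array([0.2082, 0.5889, 0.2357]), 'eef_rot': array([ 0.8165,  0.5774, -0.0006,  0.0004]), 'ft_force': array([ 0.1606, -0.756 ,  0.0546]), 'torque': array([0.0046, 0.0326, 0.0018]), 'width': 0.08725371559360776}
top [ 0.389  -0.0194  1.4433] [ 0.132  -0.0169 -0.9911]
station [(array([299.2, 217.7]), 0.68, array([ 0.6206, -0.0049,  0.    ])), (array([238.9, 169.9]), 0.67, array([0.7313, 0.141 , 0.    ]))]
guard_hinge [(array([254.3, 210.4]), 0.67, array([0.6215, 0.0943, 0.08  ]))]
guard_handle [(array([325.7, 230. ]), 0.96, array([ 0.5719, -0.0627,  0.15  ]))]
run_top []
run_base []
rinse_base []
reagent_bottle [(array([486.3, 236. ]), 0.62, array([ 0.5891, -0.4462,  0.    ]))]
wash_bottle [(array([137.1, 278.9]), 0.98, array([0.4675, 0.3647, 0.    ]))]
sample_jar [(array([356.7, 167.6]), 0
[... 497 characters left out ...]
, 213.8]), 0.67, array([0.6228, 0.0837, 0.08  ]))]
guard_handle [(array([343.3, 226. ]), 0.71, array([ 0.5886, -0.066 ,  0.15  ]))]
run_top []
run_base []
rinse_base []
reagent_bottle [(array([509.1, 265.5]), 0.95, array([ 0.599 , -0.4446,  0.    ])), (array([263.1, 179.5]), 0.26, array([0.7361, 0.1406, 0.    ]))]
wash_bottle [(array([146.5, 278.2]), 0.57, array([0.462 , 0.3576, 0.    ]))]
sample_jar [(array([383.2, 189.1]), 0.92, array([ 0.7488, -0.1469,  0.    ]))]
media_bottle [(array([174.9, 216.5]), 0.65, array([0.6153, 0.3287, 0.    ]))]
beaker [(array([459.2, 335. ]), 0.69, array([ 0.4294, -0.3407,  0.    ]))]
small_vial [(array([262.4, 179.7]), 0.52, array([0.7354, 0.1422, 0.    ]))]
```

Run:
```python
import cv2,numpy as np
a=cv2.imread('pics/top0.png')[100:340,100:520];b=cv2.imread('pics/side0.png')[120:320,200:420]
cv2.imwrite('pics/a.png',cv2.resize(b,None,fx=3,fy=3,interpolation=cv2.INTER_CUBIC)[:600,:660])
```

```text
(no output)
```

View pics/a.png

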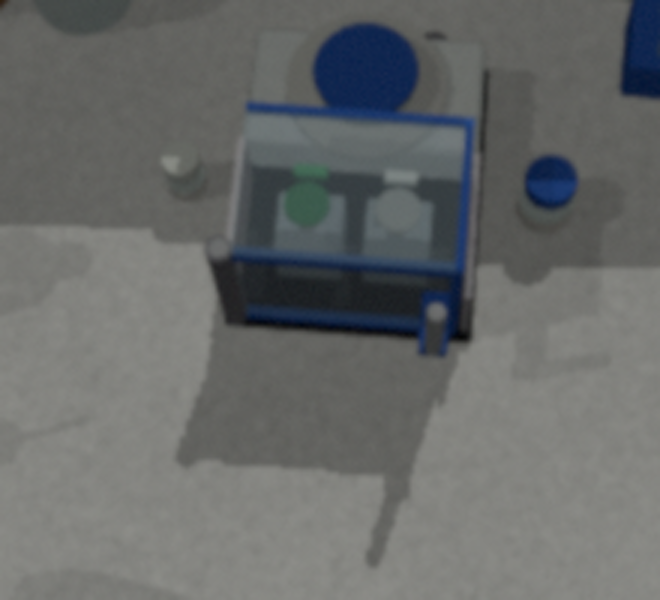

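View pics/top0.png

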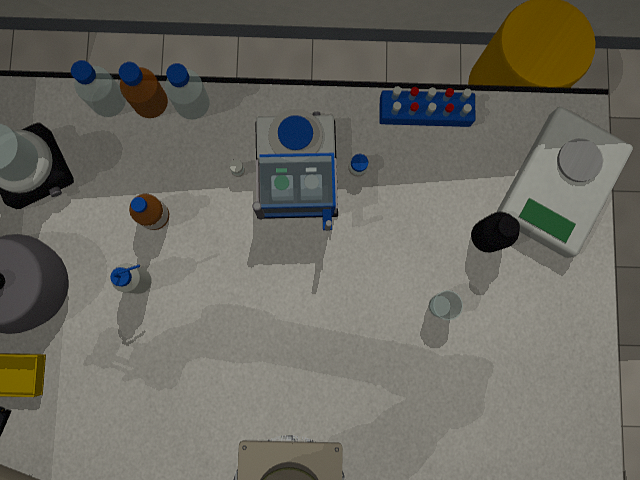

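The crop of the side view shows the green key on the left (crop 307,205) and the white one on the right. The guard is almost shut, with its handle top at crop (435,312). The top view shows a clear area in front of the guard, with the wash and media bottles well to the left. Next I triangulate the handle and the hinge, and work out the approach.

```bash
cat >> h.py <<'E'
def plan(target, yaw, n=None):
    """units in tool axes at the start for a straight move; yaw = world angle of tool x (deg)"""
    s=read_state(); M=R.from_quat(s['eef_rot']).as_matrix()
    d=np.array(target)-s['ee_pos']; y0=np.degrees(np.arctan2(M[1,0],M[0,0]))
    t=-(yaw-y0); t=(t+180)%360-180
    return dict(pos=np.round(s['ee_pos'],4),yaw=round(y0,1),shift_units=np.round(M.T@d/.03,2),turn_units=round(t/5,2),tilt=np.round(M[:,2],3),F=np.round(s['ft_force'],1),w=round(s['width'],4),t=round(s['time'],2))
E
python3 - <<'E'
from h import *
np.set_printoptions(precision=4,suppress=True)
it,Tt=cam('top');i,T=cam('side')
def tri(a,b):
    A=np.zeros((3,3));v=np.zeros(3)
    for (ii,TT,p) in((it,Tt,a),(i,T,b)):
        d=TT[:3,:3]@np.array([(p[0]-ii['cx'])/ii['fx'],(p[1]-ii['cy'])/ii['fy'],1]);d/=np.linalg.norm(d)
        P=np.eye(3)-np.outer(d,d);A+=P;v+=P@TT[:3,3]
    return np.linalg.solve(A,v)
print('handle',tri((325.7,230),(343.3,226)),'hinge',tri((254.3,210.4),(275.3,213.8)))
print('handle top',at_z(i,T,(345,223.5),.175))
print('plate front',at_z(i,T,(277.3,227.3),.012),at_z(i,T,(356.7,232.7),.012))
print('run cap',at_z(i,T,(200+307/3,120+203/3),.1),'white',at_z(i,T,(200+398/3,120+209/3),.1))
print(plan([.46,.17,.30],90)); print(plan([.575,-.064,.30],90))
E
```

```text
handle [ 0.563  -0.0636  0.2181] hinge [0.6254 0.0905 0.0682]
handle top [ 0.585  -0.0689  0.175 ]
plate front [0.6162 0.0849 0.012 ] [ 0.6272 -0.0966  0.012 ]
run cap [0.6826 0.0327 0.1   ] white [ 0.6865 -0.0327  0.1   ]
{'pos': array([0.2083, 0.5893, 0.2366]), 'yaw': np.float64(70.5), 'shift_units': array([-10.38,  12.57,  -2.11]), 'turn_units': np.float64(-3.89), 'tilt': array([ 0.,  0., -1.]), 'F': array([-0.2,  0.4,  0.6]), 'w': 0.0868, 't': 1.3}
{'pos': array([0.2083, 0.5893, 0.2366]), 'yaw': np.float64(70.5), 'shift_units': array([-16.46,  18.78,  -2.12]), 'turn_units': np.float64(-3.89), 'tilt': array([ 0.,  0., -1.]), 'F': array([-0.2,  0.4,  0.6]), 'w': 0.0868, 't': 1.3}
```

carry_out --pt "-1 -0.4 0.4 -0.9 0" --pt "-1 -0.7 0.7 -0.8 0" --pt "-1 -0.85 0.97 -0.3 0" --pt "-1 -0.85 0.97 0 0" --pt "-1 -0.85 0.97 0 0" --pt "-1 -0.85 0.97 0 0" --pt "-1 -0.85 0.97 0 0" --pt "-1 -0.85 0.97 0 0" --pt "-1 -0.85 0.97 0 0" --pt "-1 -0.85 0.97 0 0" --pt "-1 -0.85 0.97 0 0" --pt "-1 -0.85 0.97 0 0" --pt "-1 -0.85 0.97 0 0" --pt "-1 -0.85 0.97 0 0" --pt "-1 -0.85 0.97 0 0" --pt "-1 -0.85 0.97 0 0" --pt "-1 -0.5 0.5 0 -1" --pt "-1 0 0 0 -1" --pt "-1 0 0 0 -1" --pt "-1 0 0 0 -1"

```text
time: 2.97
ee_pos: [0.514, 0.0272, 0.2997]
eef_rot: [0.7, 0.714, 0.004, 0.0]
ft_force: [-0.4, 0.6, -0.7]
width: 0.0871
```

Run:
```python
from h import *
i,T=cam('wrist'); im=camera('wrist'); cv2.imwrite('pics/w0.png',im)
for k,z in dict(guard_handle=.15,run_top=.1,guard_hinge=.08).items():
    print(k,[(np.round(q['xy'],1),round(q['conf'],2),at_z(i,T,q['xy'],z).round(4)) for q in pinpoint(k,'wrist')[:2]])
print(plan([.585,-.070,.30],93.5))
```

```text
guard_handle [(array([297., 291.]), 0.24, array([0.5662, 0.0069, 0.15  ]))]
run_top []
guard_hinge [(array([377.3, 319.3]), 0.83, array([0.6233, 0.0813, 0.08  ]))]
{'pos': array([0.5137, 0.0287, 0.2997]), 'yaw': np.float64(90.9), 'shift_units': array([-3.33,  2.32, -0.02]), 'turn_units': np.float64(-0.53), 'tilt': array([ 0.005,  0.005, -1.   ]), 'F': array([-0.5, -0.1, -0.4]), 'w': 0.0869, 't': 3.17}
```

View pics/w0.png

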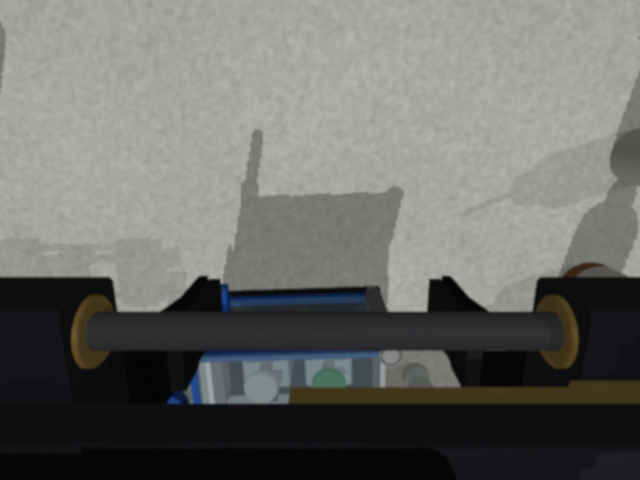

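The wrist view shows the fingers' crossbar hiding the handle, with the green and white keys at (328,380) and (262,385). The hinge sits at (0.623, 0.081), which agrees with the model. I'm moving above the handle.

carry_out --pt "-1 -0.9 0.7 0.3 -0.5" --pt "-1 -0.9 0.7 0.5 0" --pt "-1 -0.9 0.6 0.5 0" --pt "-1 -0.6 0.3 0.3 0" --pt "-1 0 0 0 0"

```text
time: 3.58
ee_pos: [0.591, -0.0649, 0.2508]
eef_rot: [0.687, 0.727, 0.006, 0.0]
ft_force: [-0.9, -0.4, 0.3]
width: 0.0867
```

Run:
```python
from h import *
i,T=cam('wrist'); im=camera('wrist'); cv2.imwrite('pics/w1.png',im)
for k,z in dict(guard_handle=.15,guard_hinge=.08).items():
    print(k,[(np.round(q['xy'],1),round(q['conf'],2),at_z(i,T,q['xy'],z).round(4)) for q in pinpoint(k,'wrist')[:2]])
print(plan([.585,-.070,.155],93.5), proj(i,T,[.585,-.07,.175]))
print(plan([.585,-.070,.145],93.5))
```

```text
guard_handle [(array([318.2, 236.6]), 0.93, array([ 0.5868, -0.069 ,  0.15  ])), (array([502.3, 267.7]), 0.53, array([0.6009, 0.0498, 0.15  ]))]
guard_hinge [(array([500.6, 265.8]), 0.67, array([0.6222, 0.082 , 0.08  ]))]
{'pos': array([ 0.5905, -0.0605,  0.253 ]), 'yaw': np.float64(93.6), 'shift_units': array([-0.34, -0.24,  3.26]), 'turn_units': np.float64(0.01), 'tilt': array([ 0.011,  0.011, -1.   ]), 'F': array([-0.1,  0.4,  0.2]), 'w': 0.0868, 't': 3.73} [np.float64(316.35276597705615), np.float64(244.9812167984284)]
{'pos': array([ 0.5905, -0.0605,  0.253 ]), 'yaw': np.float64(93.6), 'shift_units': array([-0.34, -0.25,  3.6 ]), 'turn_units': np.float64(0.01), 'tilt': array([ 0.011,  0.011, -1.   ]), 'F': array([-0.1,  0.4,  0.2]), 'w': 0.0868, 't': 3.73}
```

View pics/w1.png

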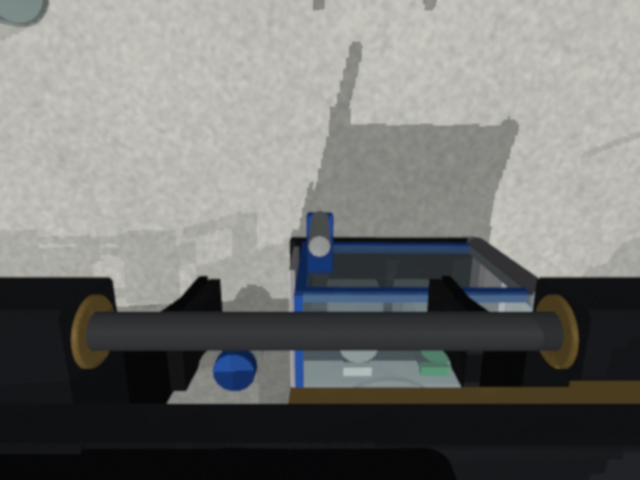

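The wrist view shows the handle top at (320,246), and the model predicted (316,245), so they agree. I'm descending and gripping.

carry_out --pt "-1 -0.25 -0.15 0.6 0" --pt "-1 0 0 1 0" --pt "-1 0 0 1 0" --pt "-1 0 0 0.7 0" --pt "-1 0 0 0.2 0" --pt "1 0 0 0 0" --pt "1 0 0 0 0" --pt "1 0 0 0 0" --pt "1 0 0 0 0" --pt "1 0 0 0 0" --pt "1 0 0 0 0" --force 20

```text
time: 4.65
ee_pos: [0.5921, -0.0537, 0.1579]
eef_rot: [0.681, 0.732, 0.018, 0.004]
ft_force: [-0.3, -0.5, 0.3]
width: 0.055
```

Run:
```python
from h import *
print(plan([.585,-.070,.145],93.5))
```

```text
{'pos': array([ 0.5921, -0.0537,  0.1579]), 'yaw': np.float64(94.1), 'shift_units': array([-0.53, -0.29,  0.41]), 'turn_units': np.float64(0.12), 'tilt': array([ 0.03 ,  0.021, -0.999]), 'F': array([-0.3, -0.5,  0.3]), 'w': 0.055, 't': 4.65}
```

carry_out --pt "-0.4 -0.4 -0.2 0.2 0" --pt "-0.4 -0.2 -0.1 0.2 0" --pt "-0.4 0 0 0 0"

```text
time: 4.9
ee_pos: [0.5848, -0.074, 0.1455]
eef_rot: [0.681, 0.732, 0.018, 0.005]
ft_force: [-0.3, -0.3, 0.7]
width: 0.0601
```

Run:
```python
from h import *
for _ in range(2):
    i,T=cam('wrist'); im=camera('wrist')
    print([(np.round(q['xy'],1),round(q['conf'],2),at_z(i,T,q['xy'],.15).round(4)) for q in pinpoint('guard_handle','wrist')[:2]])
    print(plan([.585,-.070,.145],93.5),proj(i,T,[.585,-.07,.175]))
cv2.imwrite('pics/w2.png',im)
```

```text
[]
{'pos': array([ 0.5854, -0.0732,  0.1463]), 'yaw': np.float64(94.1), 'shift_units': array([ 0.11, -0.01,  0.04]), 'turn_units': np.float64(0.13), 'tilt': array([ 0.033,  0.021, -0.999]), 'F': array([0. , 0.8, 0.4]), 'w': 0.0607, 't': 5.0} [np.float64(340.469696909807), np.float64(357.35775288016185)]
[(array([339.6, 320.7]), 0.56, array([ 0.586, -0.068,  0.15 ]))]
{'pos': array([ 0.586 , -0.0721,  0.1466]), 'yaw': np.float64(94.2), 'shift_units': array([ 0.07, -0.03,  0.06]), 'turn_units': np.float64(0.14), 'tilt': array([ 0.033,  0.021, -0.999]), 'F': array([-0.4,  0.3,  0.7]), 'w': 0.0605, 't': 5.1} [np.float64(337.9218425550129), np.float64(354.23585401432985)]
```

View pics/w2.png

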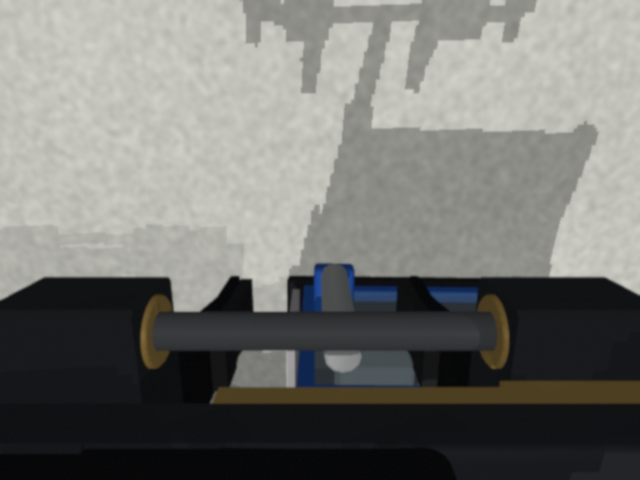

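The handle top (342,357) lies between the fingers, so I'm closing the jaws.

carry_out --pt "1 0 0 0 0" --pt "1 0 0 0 0" --pt "1 0 0 0 0" --pt "1 0 0 0 0" --pt "1 0 0 0 0" --pt "1 0 0 0 0" --pt "1 0 0 0 0" --pt "1 0 0 0 0" --pt "1 0 0 0 0" --pt "1 0 0 0 0" --force 20

```text
time: 5.93
ee_pos: [0.5867, -0.0676, 0.1469]
eef_rot: [0.679, 0.734, 0.02, 0.004]
ft_force: [0.3, -2.0, 0.2]
width: 0.0124
```

Run:
```python
from h import *
print(plan([.585,-.070,.145],93.5))
```

```text
{'pos': array([ 0.5867, -0.0676,  0.1469]), 'yaw': np.float64(94.5), 'shift_units': array([-0.08, -0.07,  0.06]), 'turn_units': np.float64(0.2), 'tilt': array([ 0.033,  0.025, -0.999]), 'F': array([ 0.3, -2. ,  0.2]), 'w': 0.0124, 't': 5.93}
```

carry_out --pt "1 0.1 -0.25 0 0.6" --pt "1 0.16 -0.43 0 1" --pt "1 0.16 -0.43 0 1" --pt "1 0.16 -0.43 0 1" --pt "1 0.16 -0.43 0 1" --pt "1 0.16 -0.43 0 1"

```text
time: 6.43
ee_pos: [0.5217, -0.0345, 0.1469]
eef_rot: [0.841, 0.54, 0.023, 0.003]
ft_force: [2.1, 0.9, 1.8]
width: 0.0128
```

```bash
cat >> h.py <<'E'
def sw(aim):
    H=np.array([.622,.082]); s=read_state(); p=s['ee_pos'][:2]-H
    a=np.degrees(np.arctan2(p[1],p[0])); op=(-103.2-a)%360; op=op-360 if op>300 else op
    q=np.radians(-103.2-aim); t=[*(H+.1555*np.array([np.cos(q),np.sin(q)])),.147]
    print('r',round(np.hypot(*p),4),'open',round(op,1),plan(t,94-aim))
E
python3 -c "
from h import *
sw(35);sw(100)"
```

```text
r 0.1538 open 27.5 {'pos': array([ 0.5217, -0.0345,  0.1469]), 'yaw': np.float64(65.4), 'shift_units': array([ 0.17, -0.65, -0.02]), 'turn_units': np.float64(1.28), 'tilt': array([ 0.042,  0.019, -0.999]), 'F': array([2.1, 0.9, 1.8]), 'w': 0.0128, 't': 6.43}
r 0.1538 open 27.5 {'pos': array([ 0.5217, -0.0345,  0.1469]), 'yaw': np.float64(65.4), 'shift_units': array([ 4.79, -3.76,  0.05]), 'turn_units': np.float64(14.28), 'tilt': array([ 0.042,  0.019, -0.999]), 'F': array([2.1, 0.9, 1.8]), 'w': 0.0128, 't': 6.43}
```

Tracking is very good, so I continue.

carry_out --pt "1 0.15 -0.43 0 1" --pt "1 0.15 -0.43 0 1" --pt "1 0.15 -0.43 0 1" --pt "1 0.15 -0.43 0 1" --pt "1 0.15 -0.43 0 1" --pt "1 0.15 -0.43 0 1" --pt "1 0.15 -0.43 0 1"

```text
time: 7.02
ee_pos: [0.4717, 0.0456, 0.1469]
eef_rot: [0.969, 0.246, 0.024, -0.001]
ft_force: [2.4, 1.2, -1.6]
width: 0.013
```

```bash
python3 -c "
from h import *
sw(70);sw(102)"
```

```text
r 0.1547 open 63.2 {'pos': array([0.4717, 0.0456, 0.1469]), 'yaw': np.float64(28.5), 'shift_units': array([ 0.17, -0.59, -0.  ]), 'turn_units': np.float64(0.9), 'tilt': array([ 0.046,  0.015, -0.999]), 'F': array([ 2.4,  1.2, -1.6]), 'w': 0.013, 't': 7.02}
r 0.1547 open 63.2 {'pos': array([0.4717, 0.0456, 0.1469]), 'yaw': np.float64(28.5), 'shift_units': array([ 1.91, -2.85,  0.06]), 'turn_units': np.float64(7.3), 'tilt': array([ 0.046,  0.015, -0.999]), 'F': array([ 2.4,  1.2, -1.6]), 'w': 0.013, 't': 7.02}
```

carry_out --pt "1 0.15 -0.43 0 0.9" --pt "1 0.15 -0.43 0 0.9" --pt "1 0.15 -0.43 0 0.9" --pt "1 0.15 -0.43 0 0.9" --pt "1 0.15 -0.43 0 0.9" --pt "1 0.15 -0.43 0 1" --pt "1 0.15 -0.43 0 1" --pt "1 0.05 -0.2 0 0.5" --pt "1 0 0 0 0"

```text
time: 7.77
ee_pos: [0.4797, 0.1469, 0.1469]
eef_rot: [0.997, -0.075, 0.021, -0.005]
ft_force: [0.0, 1.3, 3.1]
width: 0.0132
```

```bash
python3 -c "
from h import *
sw(102)"
```

```text
r 0.1564 open 101.3 {'pos': array([0.4797, 0.1469, 0.1469]), 'yaw': np.float64(-8.6), 'shift_units': array([ 0.05, -0.05, -0.  ]), 'turn_units': np.float64(-0.12), 'tilt': array([ 0.042,  0.008, -0.999]), 'F': array([0. , 1.3, 3.1]), 'w': 0.0132, 't': 7.77}
```

carry_out --pt "-0.4 0 0 0 0" --pt "-0.4 0 0 0 0" --pt "-0.4 0 0 0 0" --pt "-0.4 0 0 0 0" --pt "-0.4 0 0 0 0" --pt "-0.4 0 0 0 0" --pt "-0.4 0 0 -0.4 0" --pt "-0.4 0 0 -0.8 0" --pt "-0.4 0 0 -1 0" --pt "-0.4 0 0 -1 0" --pt "-0.4 0 0 -0.7 0"

```text
time: 8.68
ee_pos: [0.4715, 0.1413, 0.2633]
eef_rot: [0.997, -0.074, 0.017, -0.002]
ft_force: [0.9, 0.7, -0.6]
width: 0.0606
```

Run:
```python
from h import *
print(plan([.683,.032,.20],0))
for c in ['side','top','wrist']:
    i,T=cam(c); im=camera(c)
    if c=='side': cv2.imwrite('pics/s1.png',cv2.resize(im[120:320,200:420],None,fx=3,fy=3,interpolation=cv2.INTER_CUBIC)); 
    for k,z in dict(guard_handle=.15,run_top=.1,run_base=.012,rinse_base=.012).items():
        print(c,k,[(np.round(q['xy'],1),round(q['conf'],2),at_z(i,T,q['xy'],z).round(4)) for q in pinpoint(k,c)[:1]])
```

```text
{'pos': array([0.4715, 0.1413, 0.2633]), 'yaw': np.float64(-8.5), 'shift_units': array([7.44, 2.58, 2.34]), 'turn_units': np.float64(-1.7), 'tilt': array([ 0.034,  0.002, -0.999]), 'F': array([ 0.9,  0.7, -0.6]), 'w': 0.0606, 't': 8.68}
side guard_handle [(array([229.6, 265.8]), 0.96, array([0.4784, 0.1419, 0.15  ]))]
side run_top [(array([301.5, 186.6]), 0.57, array([0.6849, 0.0348, 0.1   ]))]
side run_base [(array([303.5, 203.1]), 0.63, array([0.6834, 0.0343, 0.012 ]))]
side rinse_base [(array([330.5, 208.9]), 0.81, array([ 0.6772, -0.0299,  0.012 ]))]
top guard_handle [(array([222.5, 273.4]), 0.93, array([0.4752, 0.1494, 0.15  ]))]
top run_top [(array([280.6, 183.1]), 0.55, array([0.6805, 0.0372, 0.1   ]))]
top run_base [(array([286.6, 189.2]), 0.83, array([0.6855, 0.0264, 0.012 ]))]
top rinse_base [(array([314.4, 187.1]), 0.95, array([ 0.6923, -0.0386,  0.012 ]))]
wrist guard_handle [(array([330.1, 231.2]), 0.76, array([0.4789, 0.1463, 0.15  ]))]
wrist run_top []
wrist run_base [(array([537.8, 271.2]), 0.69, array([0.6866, 0.0372, 0.012 ]))]
wrist rinse_base []
```

View pics/s1.png

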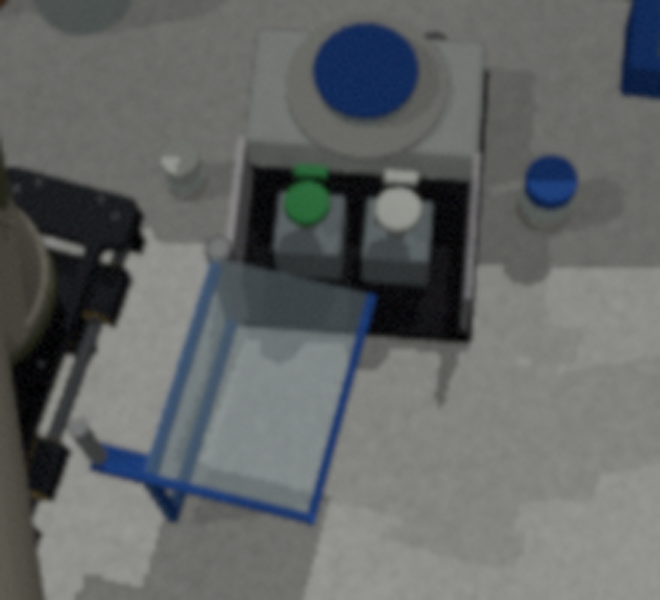

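The guard now stands open about 100°, with its handle at crop (80,432) and clear of the gripper. The green key at (307,202) is uncovered. I'm moving above it with the jaws shut.

carry_out --pt "1 0.5 0.2 0 0" --pt "1 0.9 0.3 0 0" --pt "1 1 0.35 0 0" --pt "1 1 0.35 0 0" --pt "1 1 0.35 0.2 0" --pt "1 1 0.35 0.4 0" --pt "1 1 0.35 0.5 0" --pt "1 0.7 0.2 0.5 0" --pt "1 0.2 0.1 0.3 -0.8" --pt "1 0 0 0 -0.8" --pt "1 0 0 0 -0.8" --pt "1 0 0 0 0" --pt "1 0 0 0 0"

```text
time: 10.52
ee_pos: [0.6887, 0.0315, 0.203]
eef_rot: [0.999, 0.039, 0.015, 0.0]
ft_force: [-0.1, -0.7, 0.2]
width: 0.0005
```

Run:
```python
from h import *
i,T=cam('wrist'); im=camera('wrist'); cv2.imwrite('pics/w3.png',im)
for k,z in dict(run_top=.1,run_base=.012,rinse_base=.012).items():
    print(k,[(np.round(q['xy'],1),round(q['conf'],2),at_z(i,T,q['xy'],z).round(4)) for q in pinpoint(k,'wrist')[:1]])
print(plan([.684,.033,.125],3.5))
```

```text
run_top [(array([315.4, 236.3]), 0.91, array([0.6855, 0.035 , 0.1   ]))]
run_base [(array([313.2, 210.4]), 0.58, array([0.6846, 0.0345, 0.012 ]))]
rinse_base [(array([315. , 285.7]), 0.8, array([ 0.6909, -0.0325,  0.012 ]))]
{'pos': array([0.6887, 0.0319, 0.2038]), 'yaw': np.float64(4.5), 'shift_units': array([-0.23, -0.05,  2.62]), 'turn_units': np.float64(0.2), 'tilt': array([ 0.031,  0.001, -1.   ]), 'F': array([ 0.3, -0.2,  0.2]), 'w': 0.0006, 't': 10.72}
```

View pics/w3.png

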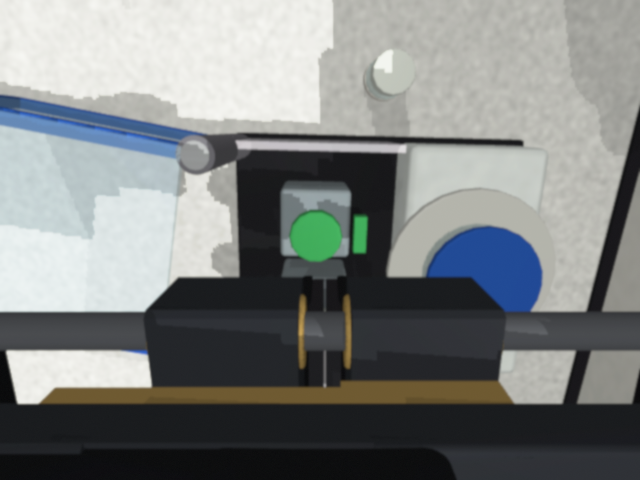

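The wrist view shows the green cap at (316,236) with its mark at (360,234), next to the shut fingers. The key measures (0.685, 0.034). I'm descending to just above it.

carry_out --pt "1 -0.15 -0.05 0.5 0" --pt "1 -0.1 -0.05 0.8 0" --pt "1 0 0 0.7 0" --pt "1 0 0 0.5 0" --pt "1 0 0 0.2 0" --pt "1 0 0 0 0" --pt "1 0 0 0 0"

```text
time: 11.3
ee_pos: [0.6849, 0.0366, 0.1242]
eef_rot: [0.999, 0.037, 0.019, -0.001]
ft_force: [-0.9, -0.3, 0.1]
width: 0.0003
```

Run:
```python
from h import *
print(plan([.684,.034,.102],3.5))
```

```text
{'pos': array([0.6849, 0.0366, 0.1242]), 'yaw': np.float64(4.3), 'shift_units': array([-0.07,  0.09,  0.74]), 'turn_units': np.float64(0.15), 'tilt': array([ 0.038,  0.003, -0.999]), 'F': array([-0.9, -0.3,  0.1]), 'w': 0.0003, 't': 11.3}
```

carry_out --pt "1 -0.05 0.05 0.2 0" --pt "1 0 0 0.15 0" --pt "1 0 0 0.12 0" --pt "1 0 0 0.1 0" --pt "1 0 0 0 0" --pt "1 0 0 0 0"

```text
time: 11.8
ee_pos: [0.6859, 0.0352, 0.1106]
eef_rot: [0.999, 0.037, 0.022, -0.002]
ft_force: [-4.0, 0.3, 4.4]
width: 0.0005
```

Run:
```python
from h import *
print(plan([.684,.034,.102],3.5))
```

```text
{'pos': array([0.6859, 0.0352, 0.1106]), 'yaw': np.float64(4.2), 'shift_units': array([-0.08,  0.04,  0.28]), 'turn_units': np.float64(0.15), 'tilt': array([ 0.043,  0.005, -0.999]), 'F': array([-4. ,  0.3,  4.4]), 'w': 0.0005, 't': 11.8}
```

carry_out --pt "1 -0.03 0 0.1 0" --pt "1 -0.02 0 0.1 0" --pt "1 0 0 0.08 0" --pt "1 0 0 0 0" --pt "1 0 0 0 0"

```text
time: 12.22
ee_pos: [0.6861, 0.0352, 0.1053]
eef_rot: [0.999, 0.037, 0.024, -0.002]
ft_force: [-3.9, 1.4, 5.9]
width: 0.0004
```

Run:
```python
from h import *
print(plan([.684,.034,.102],3.5))
```

```text
{'pos': array([0.6861, 0.0352, 0.1053]), 'yaw': np.float64(4.2), 'shift_units': array([-0.08,  0.03,  0.11]), 'turn_units': np.float64(0.14), 'tilt': array([ 0.047,  0.006, -0.999]), 'F': array([-3.9,  1.4,  5.9]), 'w': 0.0004, 't': 12.22}
```

carry_out --pt "1 -0.04 0 0.1 0" --pt "1 -0.02 0 0.07 0" --pt "1 0 0 0 0" --pt "1 0 0 0 0" --pt "1 0 0 0 0"

```text
time: 12.63
ee_pos: [0.6861, 0.0352, 0.1043]
eef_rot: [0.999, 0.037, 0.026, -0.003]
ft_force: [-4.4, 0.6, 6.7]
width: 0.0004
```

Run:
```python
from h import *
for _ in range(6):
    camera('top'); p=plan([.684,.034,.102],3.5); print(p['pos'],p['F'],p['t'])
i,T=cam('wrist'); im=camera('wrist')
a=cv2.resize(im[150:400,150:470],None,fx=1.25,fy=1.25)
b=camera('side')[130:290,190:350]; b=cv2.resize(b,None,fx=2.2,fy=2.2)
c=np.zeros((360,780,3),np.uint8); c[:a.shape[0],:400]=a; c[:352,410:762]=b; cv2.imwrite('pics/f.png',c)
```

```text
[0.6862 0.0351 0.1045] [-4.5  0.1  6.6] 12.68
[0.6862 0.0352 0.1044] [-4.7 -0.3  7.2] 12.73
[0.6862 0.0352 0.1044] [-4.6  0.4  7.5] 12.78
[0.6861 0.0351 0.1043] [-4.1 -0.2  6.6] 12.83
[0.6861 0.0351 0.1043] [-4.7 -0.   6.6] 12.88
[0.6861 0.0352 0.1043] [-3.4  0.6  6.5] 12.93
```

View pics/f.png

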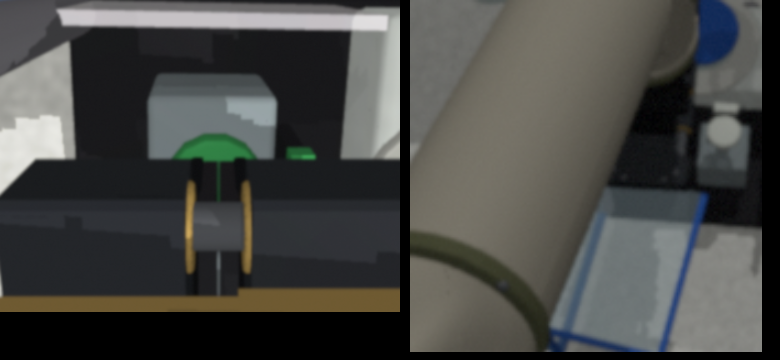

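The fingers sit on the cap with the guard still open and the white key untouched. Height and force both put the key at about 9–10 mm, so I'm adding about 2 mm.

carry_out --pt "1 0 0 0.12 0" --pt "1 0 0 0.1 0" --pt "1 0 0 0.04 0" --pt "1 0 0 0.03 0"

```text
time: 13.37
ee_pos: [0.6866, 0.0351, 0.0988]
eef_rot: [0.999, 0.037, 0.026, -0.004]
ft_force: [-5.2, 0.4, 8.5]
width: 0.0005
```

Run:
```python
from h import *
F=[]
for _ in range(8):
    camera('top'); s=read_state(); F.append([*s['ee_pos'],*s['ft_force']])
print(np.round(F[0],4),np.round(np.mean(F,0),4),s['time'])
```

```text
[ 0.6866  0.0351  0.0988 -4.6672  0.815   9.2538] [ 0.6866  0.0351  0.0989 -5.4816  0.2186  9.1145] 13.7667
```

Both signs read about 15 mm, which is within the band but too deep. I'm easing back by about 3 mm.

carry_out --pt "1 0 0 -0.09 0"

```text
time: 13.85
ee_pos: [0.6865, 0.0351, 0.102]
eef_rot: [0.999, 0.037, 0.026, -0.004]
ft_force: [-3.7, 0.2, 7.2]
width: 0.0006
```

Run:
```python
from h import *
F=[]
for _ in range(8):
    camera('top'); s=read_state(); F.append([*s['ee_pos'],*s['ft_force']])
print(np.round(F[0],4),np.round(F[-1],4),np.round(np.mean(F,0),4),s['time'])
```

```text
[ 0.6868  0.0351  0.1031 -4.3194  0.1573  8.8306] [ 0.6868  0.0351  0.1026 -3.1679  0.3249  6.8916] [ 0.6868  0.0351  0.1027 -3.6185  0.2943  7.5969] 14.25
```

The depth now reads 11.4–12.1 mm by height and about 11 mm by force, and it is holding steady. I'm handing in.

Run:
```python
from h import *
i,T=cam('top')
print([(at_z(i,T,q['xy'],.15).round(3),q['conf']) for q in pinpoint('guard_handle','top')[:1]])
print(close_job())
```

```text
[(array([ 0.571, -0.402,  0.15 ]), 0.51)]
the job is handed in; nothing more can be done
None
```

The job is handed in with the guard open about 100° and the green run key held at about half press.

- **Guard:** I pinched the upright handle, swung the guard open and let go of it. The tool's arc put it at about 101°, and the side picture agreed. It was still open in the picture taken while I was pressing the key.
- **Run key:** I pressed it with the shut fingertips and was still holding it at hand-in. Fingertip height gave 11.4–12.1 mm of travel and the spring force (7.6 N) gave about 11 mm. While setting it I briefly went to about 15 mm, which is inside the good band, and eased back. It never came near 20 mm.
- **Bystanders:** I made no contact with the bottles and glassware that I know of. The white key looked untouched in the last side picture.
- **Failed check:** just before hand-in I looked for the guard handle in the top camera. It reported a point at (0.57, -0.40), which is nowhere near the guard (confidence 0.51). I took it as a false detection, probably because the arm was blocking the view, and did not repeat it.
- **Small errors:** the tool ended up tilted about 3°, and there was a sideways force of about 4 N on the cap.

The robot's clock stood at about 14.3 s at hand-in, against the 51 s limit.

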